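# Hang the slide rack in the staining bath's rim notch

## Robot

A 6-joint arm with a two-finger parallel gripper is mounted at the origin on the work surface. World frame = base frame: x ahead of the robot, y to its left, z up, the work surface at z = 0. Lengths are in m, angles in degrees, forces in N, time in s.
With the tool pointing down it reaches from about 0.2 to 0.875 m from the base axis. Payload 3.4 kg.
Tool frame: the origin (TCP) lies at the very end of the fingers, on their centre line; the grasp point (between the pads) lies 19 mm behind it; y points along the fingers, x is the direction in which the jaws open and shut, and the axes are right-handed (so a half turn about y gives the same grasp; the last joint's range is limited). The gripper opens to 94 mm and grips with 3 to 60 N. Pads are 16 mm wide; open, the fingers measure 119 mm over their backs; the gripper's body (75 mm by 177 mm) begins 78 mm behind the grasp point.
Start: joints at [-78.323, 15.808, 86.224, -0, 77.962, -6.933], TCP at [0.183, -0.545, 0.205] pointing down, gripper open.
Joint ranges: [-165.64, 165.64], [-43.16, 119.46], [12.63, 154.43], [-67.54, 247.53], [6.08, 155.33], [-154.97, 154.97]. Speed limits (degrees/s): [147.25, 147.25, 180, 180, 180, 180].

## Interface

Orientations are given as a 3x3 rotation matrix whose columns are the frame's x, y, z axes.
In Python, from bench import arm gives the robot as it stands.
- The arm moves only by the tool servo_tool, never from a script. Its argument "deltas" is a list of rows, each an object with "slide": the shift along the tool's x, y, z in cm, a list of three; "delta_rot": the turn, a rotation vector about the tool's x, y, z in rad, a list of three; "hand": the closure, from -1 (fully open) to 1 (shut), so that 0 is half open. In form: [{"slide": [tx, ty, tz], "delta_rot": [ax, ay, az], "hand": hand}, ...]. A call has 1 to 20 rows; each row shifts and turns the commanded pose from where the row before left it, along the tool's axes as they then stand; what a row does not reach is not made up. A row lasts 1/12 s, in which the tool goes at most 41.7 mm and 7.16 degrees, less where a joint would pass 70% of its speed; a pose out of reach is approached as far as the arm can. A call with a gripper value outside its range is refused whole. The fingers move at their own pace and stop on an object; "squeeze" is the grip in N (left out, the last holds). Time passes only in rows, so rows that do not move let the fingers close. It gives the time, the measured TCP pose, the force and the opening at its end, in the units of the state.
- arm.observe(): the state, without advancing time (a new reading comes with each control period).
- arm.snapshot(name): name is "scene" or "side" or "wrist"; returns a dict with "frame" (384x512x3 uint8, blue, green, red), "range_z" (384x512 float32, m along the optical axis (not along the pixel's ray), 0 where there is no reading), "vertical_fov" (degrees; the focal length in pixels is half the picture's height over the tangent of half this angle, whatever the lens; pixels are square), "cx", "cy" (the principal point, pixels), "world_to_cam" (4x4, takes a point from world to camera coordinates); the wrist camera has in their place "hand_eye" (4x4, takes a point from camera to tool coordinates, whose origin is the TCP and whose axes are the tool frame's). Camera axes: x right, y down, z forward; pixel columns grow to the right and rows downward; lengths in m; the calibration is good to about 2 mm. A picture is of the moment at which its call begins: read the wrist's pose just before it.
- arm.sign_off(): hands the job in, once; it reports no verdict.
The state is a dict: "time": time; "joint_positions": joint angles; "dq": joint speeds; "effort": joint torques, N m; "ee_pos": TCP position; "orientation": TCP orientation; "ft_force": force on the tool from outside, world axes, zero at the start; "moment": the same for the moment, N m; "width": finger opening in m.
Only numpy, scipy, OpenCV 4.12 (cv2) and the standard library are available. Lean on these libraries where they do the work, as an engineer would, in place of code of your own. Each camera call takes 0.05 s, during which the arm holds its last target.

## Task

Pick up the steel slide rack by its black grip and hang it inside the staining bath that has the blue rim strip, its own hook over that strip and dropped fully down into the strip's notch so that it cannot slide along. The glass slides are fragile and the strip is only clipped on: feel for the notch gently, never press or push the rack against the bath hard (keep under 20 N), keep the rack upright, and leave everything else where it stands. Let go of it once it hangs.

Things in the scene. Friction and masses are not known exactly. Their poses are not given: they have to be found in the camera images.
- rack: Steel slide rack, 170 to 340 g, with seven glass slides, upright on the drip tray. Origin: centre of its underside; z up; its hook points to +x. Basket 40 (x) by 80 (y) by 29 high. A strap 16 wide (y), 3 thick rises from the middle of its +x side, outer face at x = 20, flush with the basket. At height 84 to 88 the strap is cranked back to a black grip over the basket's centre.
- grip (a point): Middle of the rack's upright black plastic grip: x = 0, y = 0, height 111 in the rack's frame. The grip is 12 thick (rack x), 30 wide (rack y), from height 88 to 134; take it near height 115.
- hook (a point): Middle of the underside of the hook's crown (the face that bears on the rim): x = 26.5, y = 0, height 72 in the rack's frame, same axes. The crown is flat, 16 wide (y), 4 thick, from the strap's outer face to a lip 3 thick that goes down to height 58. The slot between strap and lip is 13 wide (x = 20 to 33), open below.
- bath: Fixed open steel bath with the BLUE rim strip on its +x wall (away from the robot). Outside 130 (x) by 220 (y), walls 5 thick and 86 high, inner floor at height 5. Origin: centre of its underside; z up. With the hook in the notch the rack's underside is at height 16 and the rack's axes lie as the bath's; with the hook on the plain strip top it is 7 higher.
- bath_rim (a point): Point over the middle of the bath's +x wall at the strip's plain top: x = 62.5, y = 0, height 95 in the bath's frame. Strip: 8 thick (x), 134 long (y), firmly clipped; at its middle a square notch 20 wide (y), 7 deep. The strip is clipped up to 30 mm off to either side along y: that offset is NOT in any reported pose and must be seen or felt.
- spare_bath: Identical fixed bath but with a WHITE rim strip; not to be used. The two baths change places. Origin: centre of its underside.
- tray: Fixed grey drip tray, flat, 130 (x) by 140 (y) by 4 thick, under the rack at the start. Origin: centre of its underside.
- bottle: Amber glass bottle, diameter 48, height 115; origin at its underside. Leave alone.
- beaker: Empty glass beaker, diameter 68, height 85; origin at its underside. Leave alone.
- dishes: Stack of three petri dishes, diameter 60, height 35; origin at its underside. Leave alone.
- tipbox: Blue pipette tip box with a clear lid, 85 by 120 by 60 high; origin at its underside. Leave alone.
- slidebox: Small green slide box, 85 by 30 by 30 high; origin at its underside. Leave alone.
Mind the look-alikes: they are no part of the job. What is shaped like the rack but yellow is not meant.

How it is judged:
By the outcome, as a careful person would: the job done as asked, in the order asked, and still so for the second after the job is handed in, with the robot touching nothing.
It also fails if it takes over 64 s, if anything falls off the work surface, if the arm or the gripper's body presses on something with over 40 N, if the wrist force passes 120 N, or if a joint passes its speed limit or range.

## Working session

There is one attempt and no reset: what is moved stays moved. The work goes in short steps, Python scripts to look and compute and a tool call to move; the robot and the scene stay as the last step left them, time stands still between calls to the robot, and variables do not carry over. Pictures are saved under pics/ and viewed, and the job is handed in when it is done.

Besides the shell and the picture viewer there is one more tool, called after "Request:" in YAML: its name, and indented under it one key for each argument. servo_tool: Moves the arm, as the interface text tells. Its arguments: {"type":"object","properties":{"deltas":{"type":"array"},"squeeze":{"type":"number"}},"required":["deltas"]}

```bash
ls; mkdir -p pics; cat > h.py <<'E'
import numpy as np, cv2
from bench import arm
def K(s):
    f=s["frame"].shape[0]/2/np.tan(np.radians(s["vertical_fov"])/2); return f,s["cx"],s["cy"]
def c2w(s,o=None):
    if "world_to_cam" in s: return np.linalg.inv(np.array(s["world_to_cam"]))
    T=np.eye(4);T[:3,:3]=np.array(o["orientation"]);T[:3,3]=o["ee_pos"]
    return T@np.array(s["hand_eye"])
def cloud(s,o=None):
    f,cx,cy=K(s);z=s["range_z"];v,u=np.mgrid[:z.shape[0],:z.shape[1]]
    P=np.stack([(u-cx)/f*z,(v-cy)/f*z,z],-1);T=c2w(s,o)
    W=P@T[:3,:3].T+T[:3,3]; W[z<=0]=np.nan; return W
def onplane(s,u,v,h,o=None):
    f,cx,cy=K(s);T=c2w(s,o);d=T[:3,:3]@np.array([(u-cx)/f,(v-cy)/f,1]);p=T[:3,3]
    return p+d*(h-p[2])/d[2]
E
python3 - <<'E'
from h import *
import pickle
o=arm.observe();print(o)
D={}
for n in("scene","side","wrist"):
    s=arm.snapshot(n);cv2.imwrite(f"pics/{n}0.png",s["frame"]);D[n]=s
    print(n,K(s),c2w(s,o).round(3).tolist())
pickle.dump((o,D),open("d0.pkl","wb"))
E
```

```text
pics
{'time': 0.0, 'joint_positions': array([-7.83241733e+01,  1.58465543e+01,  8.62938996e+01,  1.95100445e-04,
        7.79613623e+01, -6.93364636e+00]), 'dq': array([ 0.06344913, -0.04268037, -0.06939973, -0.07682013,  0.05980741,
       -0.05955972]), 'effort': array([-3.08961589e-04, -4.04583013e+01, -2.37226814e+01,  7.01711001e-02,
        3.43843480e-02, -1.38138294e-04]), 'ee_pos': array([ 0.18336567, -0.54438881,  0.20462455]), 'orientation': array([[ 3.19115015e-01, -3.56363140e-04,  9.47715928e-01],
       [-9.47714354e-01,  1.74093207e-03,  3.19115140e-01],
       [-1.76362993e-03, -9.99998421e-01,  2.17827101e-04]]), 'ft_force': array([ 0.16000212, -0.60650284, -1.27972799]), 'moment': array([-0.02885094, -0.00493247, -0.01164989]), 'width': 0.09391149211251938}
scene (np.float64(436.2733260303286), 252.91789491180708, 197.2668620820681) [[0.182, 0.604, -0.776, 1.273], [0.983, -0.106, 0.148, -0.122], [0.007, -0.79, -0.614, 0.678], [0.0, 0.0, 0.0, 1.0]]
side (np.float64(488.00989005079174), 248.3809869012931, 186.26669524352556) [[-0.975, -0.159, 0.153, 0.368], [-0.22, 0.668, -0.711, 0.823], [0.011, -0.727, -0.686, 0.895], [0.0, 0.0, 0.0, 1.0]]
wrist (np.float64(312.18522962653583), 261.0863058870138, 190.55711636361613) [[0.319, -0.918, -0.233, 0.251], [-0.948, -0.31, -0.076, -0.521], [-0.002, 0.246, -0.969, 0.384], [0.0, 0.0, 0.0, 1.0]]
```

View pics/scene0.png

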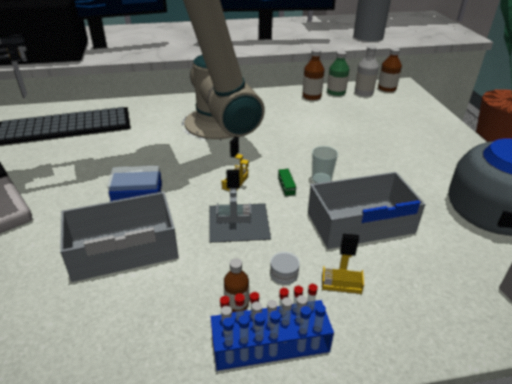

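View pics/side0.png

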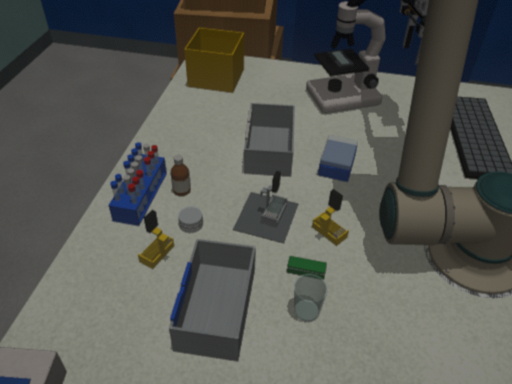

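View pics/wrist0.png

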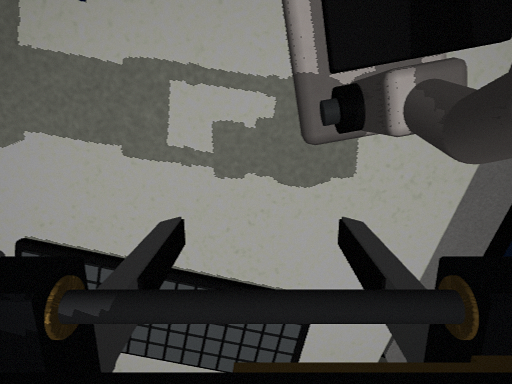

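Candidates for the rack, in scene pixels: a yellow rack at (237,165), a steel rack on the grey tray at (234,205) with its grip at (233,178), and a yellow rack at (343,275). By the description it is the steel one on the tray. The blue-strip bath is at (365,210), and the white-strip bath at (120,235) is the spare. I'll check this in close crops.

```bash
python3 - <<'E'
from h import *
import pickle
o,D=pickle.load(open("d0.pkl","rb"))
a=D["scene"]["frame"][130:250,190:290];b=D["side"]["frame"][160:250,225:325];c=D["scene"]["frame"][165:250,300:430]
d=D["side"]["frame"][235:360,165:265]
r=lambda i:cv2.resize(i,(390,290),interpolation=cv2.INTER_CUBIC)
cv2.imwrite("pics/crop0.png",np.vstack([np.hstack([r(a),r(b)]),np.hstack([r(c),r(d)])]))
for n in("scene","side"):
    s=D[n];W=cloud(s);hsv=cv2.cvtColor(s["frame"],cv2.COLOR_BGR2HSV)
    z=W[...,2]
    # blue strip
    m=(hsv[...,0]>105)&(hsv[...,0]<128)&(hsv[...,1]>150)&(hsv[...,2]>70)
    nn,l,st,ce=cv2.connectedComponentsWithStats(m.astype(np.uint8))
    for i in range(1,nn):
        if st[i,4]>60:
            P=W[l==i];print(n,"blue",st[i],ce[i].round(),np.nanmedian(P,0).round(3),np.nanmin(P,0).round(3),np.nanmax(P,0).round(3))
    for (u,v,t) in ([(233,178,'grip'),(240,228,'tray'),(365,215,'bathfloor')] if n=="scene" else [(277,181,'grip'),(255,225,'tray'),(215,290,'floor')]):
        print(t,W[v-2:v+3,u-2:u+3].reshape(-1,3)[::6].round(3).tolist())
E
```

```text
scene blue [484 139  28  35 731] [500. 154.] [0.559 0.57  0.163] [-0.598  0.547 -0.572] [0.612 1.658 0.168]
scene blue [110 180  50  20 304] [131. 193.] [ 0.389 -0.26   0.035] [ 0.345 -0.305  0.016] [ 0.398 -0.187  0.045]
scene blue [362 200  58  23 701] [391. 211.] [0.616 0.307 0.081] [0.525 0.238 0.021] [0.624 0.382 0.096]
scene blue [ 211  301  122   69 4312] [269. 335.] [ 0.858 -0.013  0.056] [ 0.761 -0.105  0.001] [0.872 0.093 0.113]
grip [[0.49, -0.022, 0.125], [0.49, -0.02, 0.122], [0.492, -0.018, 0.12], [0.491, -0.015, 0.117], [0.491, -0.013, 0.114]]
tray [[0.519, -0.012, 0.002], [0.522, -0.011, 0.002], [0.528, -0.009, 0.003], [0.53, -0.007, 0.002], [0.533, -0.005, 0.001]]
bathfloor [[0.622, 0.239, 0.089], [0.62, 0.243, 0.085], [0.622, 0.245, 0.083], [0.622, 0.248, 0.08], [0.619, 0.252, 0.074]]
side blue [110 158  55  64 734] [139. 192.] [0.808 0.04  0.056] [ 0.796 -0.104 -0.   ] [0.864 0.099 0.088]
side blue [171 263  20  57 190] [181. 291.] [0.609 0.312 0.094] [0.602 0.241 0.086] [0.616 0.376 0.098]
side blue [  0 378  29   6 155] [ 13. 381.] [0.832 0.542 0.082] [0.806 0.535 0.079] [0.856 0.551 0.085]
grip [[0.482, 0.0, 0.138], [0.479, 0.002, 0.137], [0.477, -0.003, 0.129], [0.476, -0.011, 0.119], [0.475, -0.022, 0.106]]
tray [[0.526, 0.024, 0.002], [0.522, 0.029, 0.005], [0.519, 0.033, 0.005], [0.517, 0.033, 0.003], [0.513, 0.037, 0.004]]
floor [[0.57, 0.231, 0.002], [0.566, 0.236, 0.006], [0.564, 0.236, 0.003], [0.561, 0.238, 0.004], [0.558, 0.242, 0.006]]
```

View pics/crop0.png

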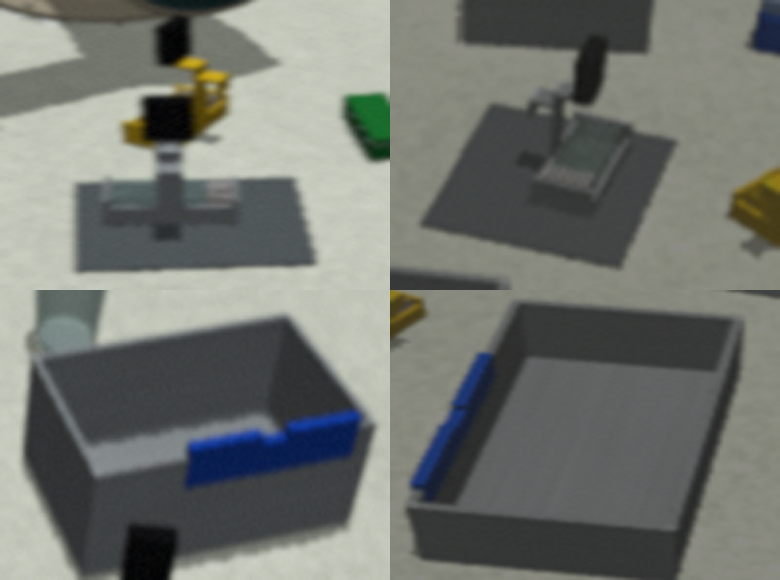

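```bash
python3 - <<'E'
from h import *
import pickle
o,D=pickle.load(open("d0.pkl","rb"))
for n in("scene","side"):
    s=D[n];W=cloud(s);hsv=cv2.cvtColor(s["frame"],cv2.COLOR_BGR2HSV)
    x,y,z=[W[...,i] for i in range(3)]
    blue=(hsv[...,0]>105)&(hsv[...,0]<128)&(hsv[...,1]>120)
    m=(x>.42)&(x<.68)&(y>.14)&(y<.48)&(z>.0815)&(z<.090)&~blue
    P=W[m];R=cv2.minAreaRect(P[:,:2].astype(np.float32)*1000)
    print(n,"rim",len(P),R)
    m=(x>.5)&(x<.68)&(y>.14)&(y<.48)&(z>.088)&(z<.1)&blue
    P=W[m];R=cv2.minAreaRect(P[:,:2].astype(np.float32)*1000);print(n,"strip top",len(P),R,P.mean(0))
    v=cv2.fitLine(P[:,:2].astype(np.float32),cv2.DIST_HUBER,0,.01,.01).ravel();print(v,np.degrees(np.arctan2(-v[0]*np.sign(v[1]),abs(v[1]))))
    # grip: black
    m=(x>.44)&(x<.54)&(y>-.06)&(y<.04)&(z>.095)&(z<.14)
    P=W[m];print("grip",len(P),P.min(0),P.max(0),np.median(P,0)); 
    v=cv2.fitLine(P[:,:2].astype(np.float32),cv2.DIST_HUBER,0,.01,.01).ravel();print(v,np.degrees(np.arctan2(-v[0]*np.sign(v[1]),abs(v[1]))))
    m=(x>.42)&(x<.58)&(y>-.08)&(y<.08)&(z>.02)&(z<.05);P=W[m];print("basket",cv2.minAreaRect(P[:,:2].astype(np.float32)*1000))
    m=(x>.40)&(x<.62)&(y>-.12)&(y<.12)&(z>.0)&(z<.008)&(hsv[...,2]<130);P=W[m];print("tray",cv2.minAreaRect(P[:,:2].astype(np.float32)*1000))
    m=(x>.40)&(x<.62)&(y>-.4)&(y<-.12)&(z>.082)&(z<.09);P=W[m];print("sparerim",cv2.minAreaRect(P[:,:2].astype(np.float32)*1000))
    # obstacles over 0.03
E
```

```text
scene rim 502 ((551.6900024414062, 274.096923828125), (135.45335388183594, 222.54725646972656), 3.7361679077148438)
scene strip top 211 ((614.3063354492188, 304.7027587890625), (11.167424201965332, 133.5708770751953), 3.988384246826172) [0.61490579 0.30479388 0.09226378]
[ 0.06369218 -0.99796957  0.6159417   0.29451153] 3.651765
grip 226 [ 0.48139729 -0.03352785  0.09542246] [ 0.49499259 -0.00525088  0.13896541] [ 0.49052189 -0.01990196  0.11990246]
[ 0.13006067  0.99150604  0.4908781  -0.01768394] -7.4730983
basket ((487.9947509765625, -19.270099639892578), (80.17438507080078, 41.678043365478516), 81.43594360351562)
tray ((504.37603759765625, -8.6595458984375), (137.4044952392578, 129.96278381347656), 84.99147033691406)
sparerim ((546.9224853515625, -271.6626281738281), (136.67086791992188, 220.00965881347656), 8.245789527893066)
side rim 776 ((550.44677734375, 276.2225036621094), (132.06640625, 224.17735290527344), 3.811976432800293)
side strip top 231 ((609.4111328125, 308.38446044921875), (7.701961994171143, 134.95870971679688), 3.8677196502685547) [0.60853981 0.31332908 0.09362315]
[ 0.06596738 -0.9978218   0.6085398   0.31332907] 3.782399
grip 144 [ 0.47377246 -0.02993064  0.09513666] [0.48964223 0.00223439 0.13976437] [ 0.4805362  -0.004445    0.12374215]
[ 0.3275539   0.9448325   0.48026502 -0.00867311] -19.120373
basket ((482.63409423828125, -14.639118194580078), (84.076416015625, 40.45602798461914), 81.68008422851562)
tray ((508.7054138183594, -4.641021728515625), (213.29212951660156, 219.73390197753906), 89.2642593383789)
sparerim ((542.520751953125, -268.2481994628906), (131.5543670654297, 226.45840454101562), 7.737946033477783)
```

The crop confirms it: a steel-grey rack with a black grip, hook towards +x, on the tray. The bath's blue strip has its notch visible at about scene (390,212). Next: turn, rise and travel to above the rack.

Request:
servo_tool:
  deltas:
    - {"slide":[0,-0.8,0],"delta_rot":[0,-0.122,0],"hand":-1}
    - {"slide":[0,-0.8,0],"delta_rot":[0,-0.122,0],"hand":-1}
    - {"slide":[0,-0.8,0],"delta_rot":[0,-0.122,0],"hand":-1}
    - {"slide":[0,-0.8,0],"delta_rot":[0,-0.122,0],"hand":-1}
    - {"slide":[0,-0.8,0],"delta_rot":[0,-0.122,0],"hand":-1}
    - {"slide":[0,-0.8,0],"delta_rot":[0,-0.122,0],"hand":-1}
    - {"slide":[0,-0.8,0],"delta_rot":[0,-0.122,0],"hand":-1}
    - {"slide":[0,-0.8,0],"delta_rot":[0,-0.122,0],"hand":-1}
    - {"slide":[0,-0.8,0],"delta_rot":[0,-0.122,0],"hand":-1}
    - {"slide":[1.37,0,3.5],"delta_rot":[0,0,0],"hand":-1}
    - {"slide":[1.37,0,3.5],"delta_rot":[0,0,0],"hand":-1}
    - {"slide":[1.37,0,3.5],"delta_rot":[0,0,0],"hand":-1}
    - {"slide":[1.37,0,3.5],"delta_rot":[0,0,0],"hand":-1}
    - {"slide":[1.37,0,3.5],"delta_rot":[0,0,0],"hand":-1}
    - {"slide":[1.37,0,3.5],"delta_rot":[0,0,0],"hand":-1}
    - {"slide":[1.37,0,3.5],"delta_rot":[0,0,0],"hand":-1}
    - {"slide":[1.37,0,3.5],"delta_rot":[0,0,0],"hand":-1}
    - {"slide":[0,0,0],"delta_rot":[0,0,0],"hand":-1}

```text
time: 1.65
ee_pos: [0.3353, -0.2782, 0.2776]
orientation: [[0.99, 0.002, 0.141], [-0.141, 0.004, 0.99], [0.002, -1.0, 0.004]]
ft_force: [-0.5, 0.3, 0.2]
width: 0.0939
```

Request:
servo_tool:
  deltas:
    - {"slide":[1.4,0,3.5],"delta_rot":[0,0,0],"hand":-1}
    - {"slide":[1.4,0,3.5],"delta_rot":[0,0,0],"hand":-1}
    - {"slide":[1.4,0,3.5],"delta_rot":[0,0,0],"hand":-1}
    - {"slide":[1.4,0,3.5],"delta_rot":[0,0,0],"hand":-1}
    - {"slide":[1.4,0,3.5],"delta_rot":[0,0,0],"hand":-1}
    - {"slide":[1.4,0,3.5],"delta_rot":[0,0,0],"hand":-1}
    - {"slide":[1.4,0,3.5],"delta_rot":[0,0,0],"hand":-1}
    - {"slide":[1.4,0,3.5],"delta_rot":[0,0,0],"hand":-1}
    - {"slide":[0,0,0],"delta_rot":[0,0,0],"hand":-1}
    - {"slide":[0,0,0],"delta_rot":[0,0,0],"hand":-1}

```text
time: 2.48
ee_pos: [0.4857, -0.0229, 0.2769]
orientation: [[0.99, -0.001, 0.144], [-0.144, -0.001, 0.99], [-0.001, -1.0, -0.001]]
ft_force: [0.0, 0.4, 0.0]
width: 0.0939
```

```bash
python3 - <<'E'
from h import *
import pickle
o=arm.observe();s=arm.snapshot("wrist");cv2.imwrite("pics/w1.png",s["frame"]);pickle.dump((o,s),open("w1.pkl","wb"))
W=cloud(s,o);x,y,z=[W[...,i] for i in range(3)]
print(o["ee_pos"],o["orientation"].round(4).tolist())
for lo,hi,n in((.130,.146,"griptop"),(.074,.086,"crown"),(.0,.008,"tray"),(.02,.04,"basket")):
    m=(x>.43)&(x<.56)&(y>-.08)&(y<.06)&(z>lo)&(z<hi);P=W[m]
    if len(P)>5: print(n,len(P),cv2.minAreaRect(P[:,:2].astype(np.float32)*1000),np.median(P,0).round(4))
E
```

```text
[ 0.48567145 -0.02286476  0.27688897] [[0.9896, -0.0012, 0.1438], [-0.1438, -0.0005, 0.9896], [-0.0011, -1.0, -0.0007]]
griptop 316 ((483.40289306640625, -16.20529556274414), (29.44614028930664, 10.525918960571289), 81.53274536132812) [ 0.4834 -0.0156  0.1377]
crown 174 ((509.8207702636719, -20.6185245513916), (16.365333557128906, 18.71422576904297), 80.84358215332031) [ 0.5116 -0.02    0.08  ]
tray 6770 ((494.99853515625, -9.997825622558594), (139.89492797851562, 129.9902801513672), 89.99911499023438) [0.5064 0.0017 0.0039]
basket 521 ((483.639404296875, -16.319778442382812), (79.6849594116211, 39.703407287597656), 81.33014678955078) [ 0.4878 -0.0026  0.0322]
```

View pics/w1.png

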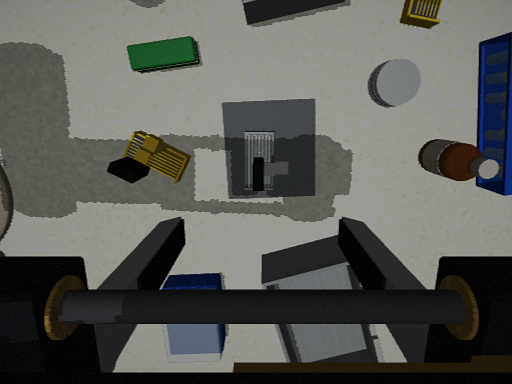

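The wrist view shows the steel rack centred on the tray, its grip at (258,172) and its hook at (278,168) pointing +x. The yellow rack at (155,155) stays clear. Descending.

Request:
servo_tool:
  deltas:
    - {"slide":[-0.3,0,0.6],"delta_rot":[0,0.005,0],"hand":0}
    - {"slide":[0,1.3,0],"delta_rot":[0,0,0],"hand":0}
    - {"slide":[0,1.3,0],"delta_rot":[0,0,0],"hand":0}
    - {"slide":[0,1.3,0],"delta_rot":[0,0,0],"hand":0}
    - {"slide":[0,1.3,0],"delta_rot":[0,0,0],"hand":0}
    - {"slide":[0,1.3,0],"delta_rot":[0,0,0],"hand":0}
    - {"slide":[0,1.3,0],"delta_rot":[0,0,0],"hand":0}
    - {"slide":[0,1.3,0],"delta_rot":[0,0,0],"hand":0}
    - {"slide":[0,1.3,0],"delta_rot":[0,0,0],"hand":0}
    - {"slide":[0,1.0,0],"delta_rot":[0,0,0],"hand":0}
    - {"slide":[0,1.0,0],"delta_rot":[0,0,0],"hand":0}
    - {"slide":[0,1.0,0],"delta_rot":[0,0,0],"hand":0}
    - {"slide":[0,0,0],"delta_rot":[0,0,0],"hand":0}
    - {"slide":[0,0,0],"delta_rot":[0,0,0],"hand":0}

```text
time: 3.7
ee_pos: [0.4828, -0.0176, 0.1431]
orientation: [[0.988, -0.001, 0.153], [-0.153, 0.0, 0.988], [-0.001, -1.0, -0.0]]
ft_force: [-0.7, -0.1, 0.8]
width: 0.0473
```

```bash
python3 - <<'E'
from h import *
o=arm.observe();s=arm.snapshot("wrist");cv2.imwrite("pics/w2.png",s["frame"])
W=cloud(s,o);x,y,z=[W[...,i] for i in range(3)]
print(o["ee_pos"],o["orientation"].round(4).tolist(),o["width"])
m=(x>.46)&(x<.51)&(y>-.05)&(y<.02)&(z>.130)&(z<.146);P=W[m];print(len(P),cv2.minAreaRect(P[:,:2].astype(np.float32)*1000))
E
```

```text
[ 0.48284437 -0.01759208  0.14311377] [[0.9882, -0.0009, 0.1529], [-0.1529, 0.0001, 0.9882], [-0.0009, -1.0, -0.0001]] 0.04726977220774442
916 ((483.989501953125, -16.04085922241211), (29.47130584716797, 50.25619888305664), 82.99304962158203)
```

View pics/w2.png

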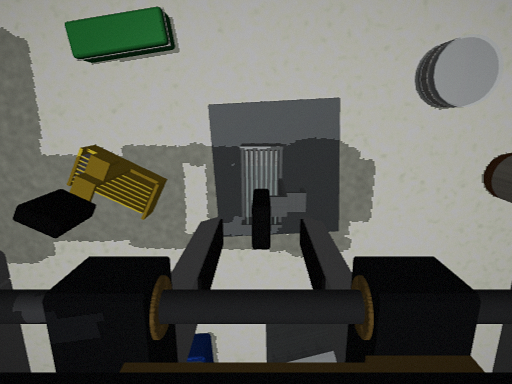

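The grip at (261,218) sits between the fingers (210 and 312). Going down and closing.

Request:
servo_tool:
  deltas:
    - {"slide":[0.05,1.0,0.1],"delta_rot":[0,0,0],"hand":0}
    - {"slide":[0,1.0,0],"delta_rot":[0,0,0],"hand":0}
    - {"slide":[0,1.0,0],"delta_rot":[0,0,0],"hand":0}
    - {"slide":[0,0.8,0],"delta_rot":[0,0,0],"hand":0}
    - {"slide":[0,0.5,0],"delta_rot":[0,0,0],"hand":0}
    - {"slide":[0,0,0],"delta_rot":[0,0,0],"hand":0.3}
    - {"slide":[0,0,0],"delta_rot":[0,0,0],"hand":0.5}
    - {"slide":[0,0,0],"delta_rot":[0,0,0],"hand":0.65}
    - {"slide":[0,0,0],"delta_rot":[0,0,0],"hand":0.8}
    - {"slide":[0,0,0],"delta_rot":[0,0,0],"hand":1}
    - {"slide":[0,0,0],"delta_rot":[0,0,0],"hand":1}
    - {"slide":[0,0,0],"delta_rot":[0,0,0],"hand":1}
    - {"slide":[0,0,0],"delta_rot":[0,0,0],"hand":1}
    - {"slide":[0,0,0],"delta_rot":[0,0,0],"hand":1}
  squeeze: 35

```text
time: 4.92
ee_pos: [0.4839, -0.0165, 0.1007]
orientation: [[0.988, 0.0, 0.152], [-0.152, -0.0, 0.988], [0.0, -1.0, -0.0]]
ft_force: [-0.9, 0.1, 2.1]
width: 0.0119
```

Request:
servo_tool:
  deltas:
    - {"slide":[0,-0.4,0],"delta_rot":[0,0,0],"hand":1}
    - {"slide":[0,-1.0,0],"delta_rot":[0,0,0],"hand":1}
    - {"slide":[0,-1.2,0],"delta_rot":[0,0,0],"hand":1}
    - {"slide":[0,-1.2,0],"delta_rot":[0,0,0],"hand":1}
    - {"slide":[0,-1.2,0],"delta_rot":[0,0,0],"hand":1}
    - {"slide":[0,-1.2,0],"delta_rot":[0,0,0],"hand":1}
    - {"slide":[0,-1.2,0],"delta_rot":[0,0,0],"hand":1}
    - {"slide":[0,-1.2,0],"delta_rot":[0,0,0],"hand":1}
    - {"slide":[0,-1.2,0],"delta_rot":[0,0,0],"hand":1}
    - {"slide":[0,-1.2,0],"delta_rot":[0,0,0],"hand":1}
    - {"slide":[0,-1.2,0],"delta_rot":[0,0,0],"hand":1}
    - {"slide":[0,-1.2,0],"delta_rot":[0,0,0],"hand":1}
    - {"slide":[0,-0.4,0],"delta_rot":[0,0,0],"hand":1}
    - {"slide":[0,0,0],"delta_rot":[0,0,0],"hand":1}
    - {"slide":[0,0,0],"delta_rot":[0,0,0],"hand":1}
    - {"slide":[0,0,0],"delta_rot":[0,0,0],"hand":1}

```text
time: 6.25
ee_pos: [0.4831, -0.0164, 0.2375]
orientation: [[0.988, -0.002, 0.152], [-0.152, 0.0, 0.988], [-0.002, -1.0, -0.0]]
ft_force: [-0.0, 0.6, -2.0]
width: 0.0117
```

```bash
python3 - <<'E'
from h import *
import pickle
o=arm.observe();s=arm.snapshot("wrist");cv2.imwrite("pics/w3.png",s["frame"]);pickle.dump((o,s),open("w3.pkl","wb"))
print(o["ft_force"],o["moment"],o["ee_pos"])
side=arm.snapshot("side");cv2.imwrite("pics/s3.png",side["frame"])
# cloud in tool coordinates
W=cloud(s,dict(orientation=np.eye(3),ee_pos=np.zeros(3)))
x,y,z=[W[...,i] for i in range(3)]
for lo,hi,n in((-.042,-.035,"griptop"),(.010,.026,"crown"),(.06,.075,"basket")):
    m=(abs(x)<.06)&(abs(z)<.06)&(y>lo)&(y<hi);P=W[m]
    if len(P)>5:print(n,len(P),cv2.minAreaRect((P[:,[0,2]]*1000).astype(np.float32)),np.median(P,0).round(4))
E
```

```text
[-0.00513715  0.62416423 -2.00838605] [-0.0475674  -0.11114429  0.0145055 ] [ 0.48313844 -0.01637311  0.23751368]
griptop 1580 ((3.8626949787139893, 3.633565902709961), (31.907888412475586, 32.36323547363281), 27.9475040435791) [ 0.0006 -0.0371  0.0044]
crown 575 ((21.830724716186523, 0.050642967224121094), (16.5491886138916, 29.452272415161133), 89.38233184814453) [0.0284 0.0209 0.0018]
basket 1079 ((0.7205905914306641, 12.975847244262695), (39.297794342041016, 54.3795280456543), 0.4467989504337311) [0.0009 0.0681 0.022 ]
```

View pics/w3.png

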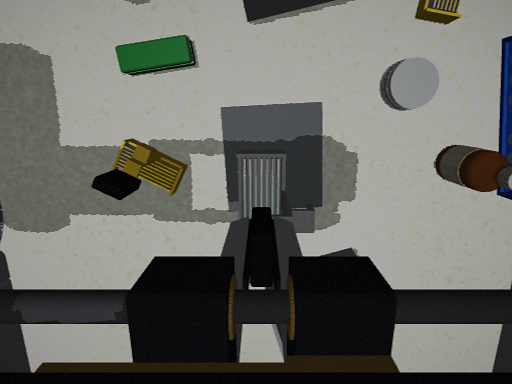

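Request:
servo_tool:
  deltas:
    - {"slide":[0,0,0],"delta_rot":[0,-0.055,0],"hand":1}
    - {"slide":[0,0,0],"delta_rot":[0,-0.055,0],"hand":1}
    - {"slide":[0,0,0],"delta_rot":[0,-0.054,0],"hand":1}
    - {"slide":[0,0,0],"delta_rot":[0,-0.054,0],"hand":1}
    - {"slide":[0.3,0,1.0],"delta_rot":[0,0,0],"hand":1}
    - {"slide":[0.6,0,2.0],"delta_rot":[0,0,0],"hand":1}
    - {"slide":[0.8,0,2.8],"delta_rot":[0,0,0],"hand":1}
    - {"slide":[0.8,0,2.8],"delta_rot":[0,0,0],"hand":1}
    - {"slide":[0.8,0,2.8],"delta_rot":[0,0,0],"hand":1}
    - {"slide":[0.8,0,2.8],"delta_rot":[0,0,0],"hand":1}
    - {"slide":[0.8,0,2.8],"delta_rot":[0,0,0],"hand":1}
    - {"slide":[0.8,0,2.8],"delta_rot":[0,0,0],"hand":1}
    - {"slide":[0.8,0,2.8],"delta_rot":[0,0,0],"hand":1}
    - {"slide":[0.8,0,2.8],"delta_rot":[0,0,0],"hand":1}
    - {"slide":[0.8,0,2.6],"delta_rot":[0,0,0],"hand":1}
    - {"slide":[0.6,0,2.0],"delta_rot":[0,0,0],"hand":1}
    - {"slide":[0.4,0,1.4],"delta_rot":[0,0,0],"hand":1}
    - {"slide":[0,0,0],"delta_rot":[0,0,0],"hand":1}
    - {"slide":[0,0,0],"delta_rot":[0,0,0],"hand":1}
    - {"slide":[0,0,0],"delta_rot":[0,0,0],"hand":1}

```text
time: 8.02
ee_pos: [0.5537, 0.3019, 0.2381]
orientation: [[0.998, -0.001, -0.064], [0.064, -0.001, 0.998], [-0.001, -1.0, -0.001]]
ft_force: [-0.7, 0.1, -2.0]
width: 0.0115
```

```bash
cat > look.py <<'E'
from h import *
import pickle,sys
k=sys.argv[1]
o=arm.observe();s=arm.snapshot("wrist");cv2.imwrite(f"pics/w{k}.png",s["frame"]);pickle.dump((o,s),open(f"w{k}.pkl","wb"))
print(o["ee_pos"].round(4),o["orientation"].round(4).tolist(),o["ft_force"].round(1),o["moment"].round(2))
W=cloud(s,o);x,y,z=[W[...,i] for i in range(3)]
hsv=cv2.cvtColor(s["frame"],cv2.COLOR_BGR2HSV)
blue=(hsv[...,0]>105)&(hsv[...,0]<128)&(hsv[...,1]>120)&(x>.5)&(x<.68)&(y>.2)&(y<.42)
for lo,hi,n in((.092,.1,"top"),(.084,.0915,"low"),(.05,.1,"all")):
    m=blue&(z>lo)&(z<hi);P=W[m];
    if len(P)>5:
        print(n,len(P),cv2.minAreaRect((P[:,:2]*1000).astype(np.float32)),np.median(P,0).round(4))
        v=cv2.fitLine(P[:,:2].astype(np.float32),cv2.DIST_HUBER,0,.01,.01).ravel();print("  yaw",np.degrees(np.arctan2(-v[0]*np.sign(v[1]),abs(v[1]))))
T=np.eye(3)
Wt=cloud(s,dict(orientation=np.eye(3),ee_pos=np.zeros(3)))
m=(Wt[...,0]>.016)&(Wt[...,0]<.05)&(abs(Wt[...,2])<.02)&(Wt[...,1]>.015)&(Wt[...,1]<.026)
P=Wt[m];print("crown(tool mm)",len(P),(P.min(0)*1000).round(1),(P.max(0)*1000).round(1))
E
python3 look.py 4
```

```text
[0.5537 0.3019 0.2381] [[0.9979, -0.0009, -0.0643], [0.0643, -0.0014, 0.9979], [-0.001, -1.0, -0.0013]] [-0.7  0.1 -2. ] [-0.04 -0.11  0.03]
top 624 ((610.8312377929688, 307.53045654296875), (7.31202507019043, 133.01658630371094), 3.883368492126465) [0.6098 0.3317 0.0948]
  yaw 4.4383225
low 210 ((610.7747802734375, 307.7047424316406), (7.059916973114014, 130.42990112304688), 4.02419900894165) [0.6089 0.31   0.0879]
  yaw 5.4295063
all 1127 ((610.9777221679688, 305.27740478515625), (7.3446269035339355, 137.5337677001953), 3.898890733718872) [0.6085 0.3245 0.0938]
  yaw 5.304657
crown(tool mm) 540 [17.5 15.7 -8.5] [36.8 25.8  8.1]
```

View pics/w4.png

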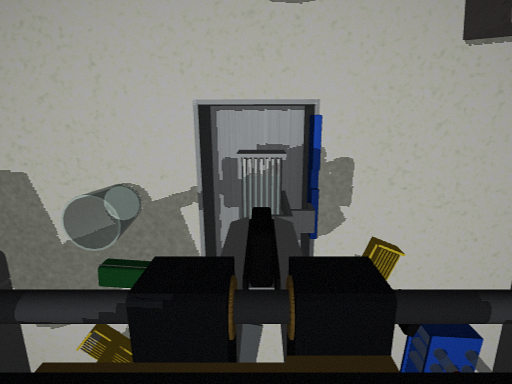

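The wrist view shows the bath under the rack, the blue strip at columns 310–321 and the hook at (300,215) still inside it. The notch shows near row 190. Profiling the strip's height along its length.

```bash
cat > notch.py <<'E'
from h import *
import pickle,sys
o,s=pickle.load(open(f"w{sys.argv[1]}.pkl","rb"))
W=cloud(s,o);x,y,z=[W[...,i] for i in range(3)]
hsv=cv2.cvtColor(s["frame"],cv2.COLOR_BGR2HSV)
blue=(hsv[...,0]>105)&(hsv[...,0]<128)&(hsv[...,1]>100)&(x>.58)&(x<.64)&(y>.2)&(y<.42)
P=W[blue&(z>.07)];a=np.radians(3.85);c=np.array([.6108,.3075])
q=(P[:,:2]-c)@np.array([[np.cos(a),-np.sin(a)],[np.sin(a),np.cos(a)]])*1000
for t in range(-70,70,3):
    m=(q[:,1]>=t)&(q[:,1]<t+3)
    if m.sum(): print(t+1.5,m.sum(),(P[m,2].max()*1000).round(1),np.percentile(P[m,2]*1000,[75]).round(1),q[m,0].min().round(1),q[m,0].max().round(1))
E
python3 notch.py 4
python3 - <<'E'
import cv2
i=cv2.imread("pics/w4.png");cv2.imwrite("pics/w4c.png",cv2.resize(i[95:255,270:350],(400,800)[::1] if 0 else (300,600),interpolation=cv2.INTER_CUBIC))
E
```

```text
-68.5 1 79.6 [79.6] -1.8 -1.8
-65.5 17 96.1 [95.3] -3.3 3.6
-62.5 19 95.9 [95.] -3.3 3.5
-59.5 12 96.0 [95.8] -3.2 3.3
-56.5 5 94.7 [94.7] 2.1 3.4
-53.5 4 95.4 [95.1] 1.9 3.2
-50.5 6 96.5 [95.4] 1.9 3.0
-47.5 5 95.5 [95.3] 1.7 3.2
-44.5 7 96.5 [95.5] 1.3 3.8
-41.5 9 95.5 [94.8] 1.5 3.7
-38.5 7 96.0 [95.3] 1.4 3.7
-35.5 7 95.6 [95.3] 1.3 3.6
-32.5 11 95.5 [95.4] -3.2 3.3
-29.5 13 95.9 [95.1] -3.6 3.2
-26.5 24 95.6 [95.1] -3.4 3.2
-23.5 29 95.9 [94.7] -3.4 3.0
-20.5 24 96.1 [95.5] -3.5 2.9
-17.5 27 96.3 [95.2] -3.3 3.9
-14.5 31 96.5 [95.3] -3.4 3.7
-11.5 30 96.7 [94.8] -3.6 3.5
-8.5 36 217.9 [90.5] -20.9 3.5
-5.5 28 218.2 [88.7] -21.0 3.5
-2.5 21 89.8 [88.5] -3.3 3.2
0.5 27 88.9 [88.4] -3.5 3.2
3.5 26 89.4 [88.] -3.5 3.1
6.5 31 217.4 [88.7] -21.0 4.0
9.5 21 95.4 [93.5] -3.5 3.8
12.5 31 96.4 [95.1] -3.5 3.5
15.5 28 96.3 [95.2] -3.5 3.3
18.5 32 359.6 [95.5] -29.6 3.3
21.5 150 371.2 [369.9] -29.3 3.2
24.5 47 371.7 [369.9] -29.0 3.1
27.5 33 359.6 [95.3] -28.8 3.0
30.5 33 344.4 [95.4] -27.7 4.2
33.5 48 357.6 [342.4] -28.6 3.7
36.5 33 96.7 [94.8] -3.5 3.5
39.5 32 96.2 [95.5] -3.5 3.7
42.5 31 96.3 [95.3] -3.5 3.4
45.5 30 96.3 [95.1] -3.4 3.2
48.5 30 96.2 [95.5] -3.7 3.0
51.5 31 96.8 [95.4] -3.4 3.8
54.5 33 97.1 [95.2] -3.4 3.7
57.5 33 96.2 [95.1] -3.4 3.7
60.5 32 96.1 [95.5] -3.6 3.5
63.5 33 96.3 [94.9] -3.5 3.5
66.5 21 96.4 [95.2] -3.5 3.2
```

View pics/w4c.png

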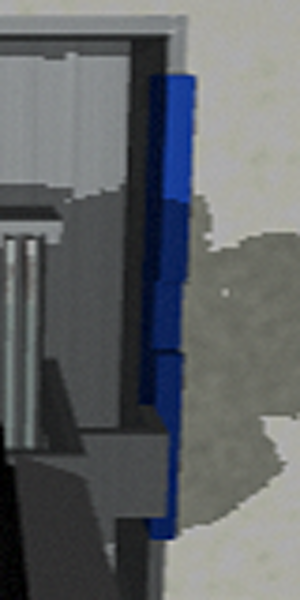

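Notch centre is at about (0.6108, 0.3075), with the floor of the notch at about 88 mm. Moving over it and lowering to just above the rim, then looking again.

Request:
servo_tool:
  deltas:
    - {"slide":[0.5,0,0.05],"delta_rot":[0,-0.002,0],"hand":1}
    - {"slide":[0.8,0,0.05],"delta_rot":[0,0,0],"hand":1}
    - {"slide":[0.8,0,0.05],"delta_rot":[0,0,0],"hand":1}
    - {"slide":[0.6,0,0.05],"delta_rot":[0,0,0],"hand":1}
    - {"slide":[0.32,0,0],"delta_rot":[0,0,0],"hand":1}
    - {"slide":[0,0.5,0],"delta_rot":[0,0,0],"hand":1}
    - {"slide":[0,0.8,0],"delta_rot":[0,0,0],"hand":1}
    - {"slide":[0,0.8,0],"delta_rot":[0,0,0],"hand":1}
    - {"slide":[0,0.8,0],"delta_rot":[0,0,0],"hand":1}
    - {"slide":[0,0.4,0],"delta_rot":[0,0,0],"hand":1}
    - {"slide":[0,0,0],"delta_rot":[0,0,0],"hand":1}
    - {"slide":[0,0,0],"delta_rot":[0,0,0],"hand":1}
    - {"slide":[0,0,0],"delta_rot":[0,0,0],"hand":1}
    - {"slide":[0,0,0],"delta_rot":[0,0,0],"hand":1}

```text
time: 9.23
ee_pos: [0.5845, 0.3069, 0.206]
orientation: [[0.998, 0.001, -0.067], [0.067, 0.0, 0.998], [0.001, -1.0, 0.0]]
ft_force: [0.7, -0.0, -1.5]
width: 0.0116
```

```bash
python3 look.py 5; python3 notch.py 5|head -30; python3 - <<'E'
from h import *
ims=[]
for n,b in(("scene",(140,270,300,440)),("side",(215,365,150,290))):
    s=arm.snapshot(n);ims.append(cv2.resize(s["frame"][b[0]:b[1],b[2]:b[3]],(400,390),interpolation=cv2.INTER_CUBIC))
cv2.imwrite("pics/f5.png",np.hstack(ims))
E
```

```text
[0.5845 0.3069 0.206 ] [[0.9977, 0.0011, -0.067], [0.067, 0.0003, 0.9977], [0.0011, -1.0, 0.0002]] [ 0.7 -0.  -1.5] [-0.04 -0.08  0.05]
top 469 ((610.002685546875, 332.00640869140625), (6.639964580535889, 84.3792495727539), 4.901697158813477) [0.6086 0.3477 0.0949]
  yaw 5.363301
low 137 ((608.8264770507812, 335.0736083984375), (5.276594638824463, 75.92803955078125), 6.537956237792969) [0.6114 0.31   0.0879]
  yaw 8.5883465
all 648 ((609.675048828125, 332.1599426269531), (7.282273769378662, 84.74344635009766), 4.9344658851623535) [0.6089 0.3451 0.0945]
  yaw 6.348269
crown(tool mm) 541 [17.6 15.  -8.3] [36.7 25.7  8.6]
-17.5 3 95.3 [95.] 2.5 3.3
-14.5 9 242.4 [242.] -28.0 3.2
-11.5 21 244.0 [242.9] -31.6 3.3
-8.5 23 243.5 [242.5] -31.0 3.8
-5.5 23 244.0 [242.9] -31.0 3.7
-2.5 25 244.3 [242.4] -27.9 3.6
0.5 23 244.2 [88.8] -28.4 3.6
3.5 27 271.4 [243.] -29.9 3.4
6.5 25 311.9 [242.] -27.9 3.4
9.5 48 314.5 [243.3] -28.9 3.4
12.5 29 318.0 [128.8] -18.6 3.6
15.5 69 322.0 [238.1] -29.3 3.5
18.5 27 319.1 [95.9] -18.5 3.5
21.5 71 332.3 [327.3] -18.5 3.4
24.5 357 339.2 [337.9] -29.1 29.5
27.5 78 340.3 [327.6] -25.3 8.9
30.5 72 328.5 [327.2] -18.5 3.1
33.5 102 328.3 [327.] -18.6 4.1
36.5 381 327.4 [323.1] -18.5 3.9
39.5 34 137.3 [95.6] -6.0 3.9
42.5 29 96.4 [94.9] -3.4 3.8
45.5 37 96.2 [95.3] -3.3 3.8
48.5 31 96.4 [95.4] -3.5 3.7
51.5 32 96.5 [95.1] -3.4 3.6
54.5 37 96.4 [95.1] -3.4 3.6
57.5 31 96.2 [95.1] -3.4 3.4
60.5 31 96.3 [95.1] -3.4 3.4
63.5 38 96.6 [95.2] -3.3 3.3
66.5 20 95.5 [94.8] -3.4 3.1
```

View pics/w5.png

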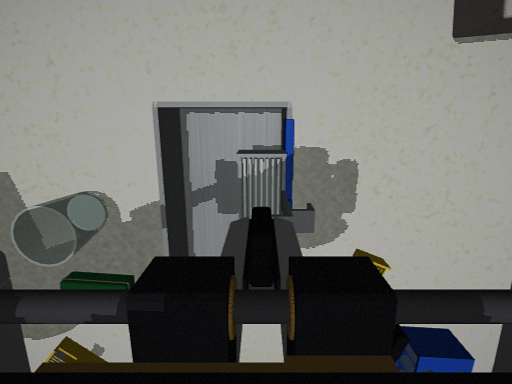

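View pics/f5.png

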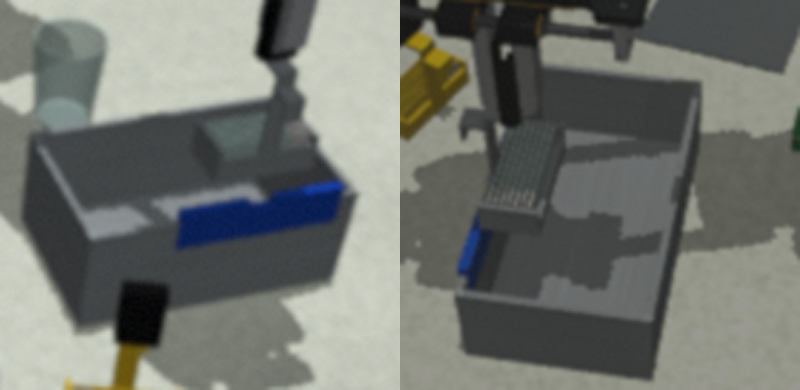

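Request:
servo_tool:
  deltas:
    - {"slide":[0,0,0],"delta_rot":[0,0,0],"hand":1}

```text
time: 9.47
ee_pos: [0.5843, 0.3068, 0.2057]
orientation: [[0.998, 0.001, -0.067], [0.067, 0.0, 0.998], [0.001, -1.0, 0.0]]
ft_force: [1.4, 0.1, -1.5]
width: 0.0113
```

Request:
servo_tool:
  deltas:
    - {"slide":[0,0,0],"delta_rot":[0,0,0],"hand":1}

```text
time: 9.55
ee_pos: [0.5843, 0.3068, 0.2056]
orientation: [[0.998, 0.0, -0.067], [0.067, 0.0, 0.998], [0.0, -1.0, 0.0]]
ft_force: [-0.3, 0.4, -1.6]
width: 0.0116
```

Request:
servo_tool:
  deltas:
    - {"slide":[0,0,0],"delta_rot":[0,0,0],"hand":1}

```text
time: 9.63
ee_pos: [0.5842, 0.3068, 0.2055]
orientation: [[0.998, 0.0, -0.067], [0.067, -0.0, 0.998], [0.0, -1.0, -0.0]]
ft_force: [0.6, -1.2, -2.2]
width: 0.0119
```

Request:
servo_tool:
  deltas:
    - {"slide":[0,0,0],"delta_rot":[0,0,0],"hand":1}

```text
time: 9.72
ee_pos: [0.5843, 0.3068, 0.2054]
orientation: [[0.998, 0.0, -0.067], [0.067, -0.0, 0.998], [0.0, -1.0, -0.0]]
ft_force: [0.2, -0.8, -2.6]
width: 0.012
```

Request:
servo_tool:
  deltas:
    - {"slide":[-0.06,0,-0.09],"delta_rot":[0,0,0],"hand":1}
    - {"slide":[0,0.3,0],"delta_rot":[0,0,0],"hand":1}
    - {"slide":[0,0.5,0],"delta_rot":[0,0,0],"hand":1}
    - {"slide":[0,0.5,0],"delta_rot":[0,0,0],"hand":1}
    - {"slide":[0,0.5,0],"delta_rot":[0,0,0],"hand":1}
    - {"slide":[0,0.5,0],"delta_rot":[0,0,0],"hand":1}
    - {"slide":[0,0.5,0],"delta_rot":[0,0,0],"hand":1}
    - {"slide":[0,0.5,0],"delta_rot":[0,0,0],"hand":1}
    - {"slide":[0,0.4,0],"delta_rot":[0,0,0],"hand":1}
    - {"slide":[0,0.3,0],"delta_rot":[0,0,0],"hand":1}
    - {"slide":[0,0,0],"delta_rot":[0,0,0],"hand":1}
    - {"slide":[0,0,0],"delta_rot":[0,0,0],"hand":1}
    - {"slide":[0,0,0],"delta_rot":[0,0,0],"hand":1}
    - {"slide":[0,0,0],"delta_rot":[0,0,0],"hand":1}

```text
time: 10.88
ee_pos: [0.5839, 0.3059, 0.1658]
orientation: [[0.998, 0.001, -0.067], [0.067, 0.0, 0.998], [0.001, -1.0, 0.0]]
ft_force: [-0.6, 0.4, -2.8]
width: 0.0116
```

```bash
python3 look.py 6; python3 - <<'E'
from h import *
ims=[]
for n,b in(("scene",(170,250,320,440)),("side",(240,340,160,260))):
    s=arm.snapshot(n);ims.append(cv2.resize(s["frame"][b[0]:b[1],b[2]:b[3]],(400,390),interpolation=cv2.INTER_CUBIC))
i=cv2.imread("pics/w6.png")[100:260,180:340]
cv2.imwrite("pics/f6.png",cv2.resize(np.hstack(ims+[cv2.resize(i,(400,390),interpolation=cv2.INTER_CUBIC)]),(800,260)))
E
```

```text
[0.5839 0.3059 0.1658] [[0.9978, 0.0008, -0.067], [0.067, 0.0002, 0.9978], [0.0008, -1.0, 0.0001]] [-0.6  0.4 -2.8] [-0.07 -0.05  0.01]
top 658 ((609.7384643554688, 326.3095703125), (7.460710525512695, 95.49823760986328), 3.781385898590088) [0.6083 0.3474 0.0948]
  yaw 3.925259
low 212 ((609.1066284179688, 336.4012451171875), (7.4503984451293945, 74.91832733154297), 3.987679958343506) [0.6099 0.311  0.088 ]
  yaw 8.386055
all 1040 ((609.767578125, 326.50823974609375), (7.517488956451416, 95.91207122802734), 3.9673876762390137) [0.6078 0.3411 0.0943]
  yaw 4.293263
crown(tool mm) 538 [17.6 15.6 -8.4] [36.6 25.9  8.2]
```

View pics/f6.png

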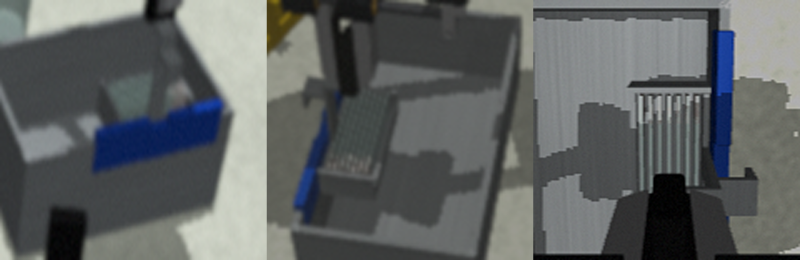

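Request:
servo_tool:
  deltas:
    - {"slide":[0,0.4,0],"delta_rot":[0,0,0],"hand":1}
    - {"slide":[0,0.4,0],"delta_rot":[0,0,0],"hand":1}
    - {"slide":[0,0.4,0],"delta_rot":[0,0,0],"hand":1}
    - {"slide":[0,0.4,0],"delta_rot":[0,0,0],"hand":1}
    - {"slide":[0,0.4,0],"delta_rot":[0,0,0],"hand":1}
    - {"slide":[0,0.4,0],"delta_rot":[0,0,0],"hand":1}
    - {"slide":[0,0.3,0],"delta_rot":[0,0,0],"hand":1}
    - {"slide":[0,0.2,0],"delta_rot":[0,0,0],"hand":1}
    - {"slide":[0,0.1,0],"delta_rot":[0,0,0],"hand":1}
    - {"slide":[0,0,0],"delta_rot":[0,0,0],"hand":1}
    - {"slide":[0,0,0],"delta_rot":[0,0,0],"hand":1}
    - {"slide":[0,0,0],"delta_rot":[0,0,0],"hand":1}

```text
time: 12.03
ee_pos: [0.5839, 0.3059, 0.1357]
orientation: [[0.998, 0.0, -0.067], [0.067, 0.0, 0.998], [0.001, -1.0, 0.0]]
ft_force: [0.8, -0.2, -2.0]
width: 0.0116
```

Request:
servo_tool:
  deltas:
    - {"slide":[0,0.15,0],"delta_rot":[0,0,0],"hand":1}
    - {"slide":[0,0.15,0],"delta_rot":[0,0,0],"hand":1}
    - {"slide":[0,0,0],"delta_rot":[0,0,0],"hand":1}
    - {"slide":[0,0,0],"delta_rot":[0,0,0],"hand":1}

```text
time: 12.37
ee_pos: [0.5836, 0.3058, 0.1323]
orientation: [[0.998, -0.0, -0.067], [0.067, -0.0, 0.998], [-0.0, -1.0, -0.0]]
ft_force: [-0.4, 0.2, -2.3]
width: 0.0118
```

The lip is past the strip's top (hook over it) with no contact force. Continuing to just above the strip and checking.

Request:
servo_tool:
  deltas:
    - {"slide":[0,0.2,0],"delta_rot":[0,0,0],"hand":1}
    - {"slide":[0,0.2,0],"delta_rot":[0,0,0],"hand":1}
    - {"slide":[0,0.2,0],"delta_rot":[0,0,0],"hand":1}
    - {"slide":[0,0.2,0],"delta_rot":[0,0,0],"hand":1}
    - {"slide":[0,0.1,0],"delta_rot":[0,0,0],"hand":1}
    - {"slide":[0,0,0],"delta_rot":[0,0,0],"hand":1}
    - {"slide":[0,0,0],"delta_rot":[0,0,0],"hand":1}
    - {"slide":[0,0,0],"delta_rot":[0,0,0],"hand":1}

```text
time: 13.03
ee_pos: [0.5838, 0.3059, 0.1235]
orientation: [[0.998, 0.0, -0.067], [0.067, -0.0, 0.998], [0.0, -1.0, -0.0]]
ft_force: [-0.5, 0.5, -2.4]
width: 0.0116
```

```bash
python3 look.py 7; python3 - <<'E'
from h import *
ims=[]
for n,b in(("scene",(170,250,320,440)),("side",(240,340,160,260))):
    s=arm.snapshot(n);ims.append(cv2.resize(s["frame"][b[0]:b[1],b[2]:b[3]],(400,390),interpolation=cv2.INTER_CUBIC))
i=cv2.imread("pics/w7.png")[100:260,180:340]
cv2.imwrite("pics/f7.png",np.hstack(ims))
cv2.imwrite("pics/w7c.png",cv2.resize(i,(600,600),interpolation=cv2.INTER_CUBIC))
E
```

```text
[0.5838 0.3059 0.1235] [[0.9978, 0.0002, -0.0669], [0.0669, -0.0, 0.9978], [0.0002, -1.0, -0.0]] [-0.5  0.5 -2.4] [-0.07 -0.15 -0.04]
top 1046 ((608.31787109375, 326.2226867675781), (10.60690975189209, 95.96073150634766), 3.4695992469787598) [0.6087 0.3443 0.0949]
  yaw 4.7743063
low 153 ((607.8008422851562, 342.6771240234375), (7.046405792236328, 62.703609466552734), 5.288115978240967) [0.6059 0.3309 0.0879]
  yaw 4.50146
all 1461 ((608.3140869140625, 326.28533935546875), (10.60690975189209, 96.08624267578125), 3.4695992469787598) [0.6074 0.3432 0.0945]
  yaw 5.705999
crown(tool mm) 545 [17.5 15.1 -8.4] [36.6 25.8  8.2]
```

View pics/f7.png

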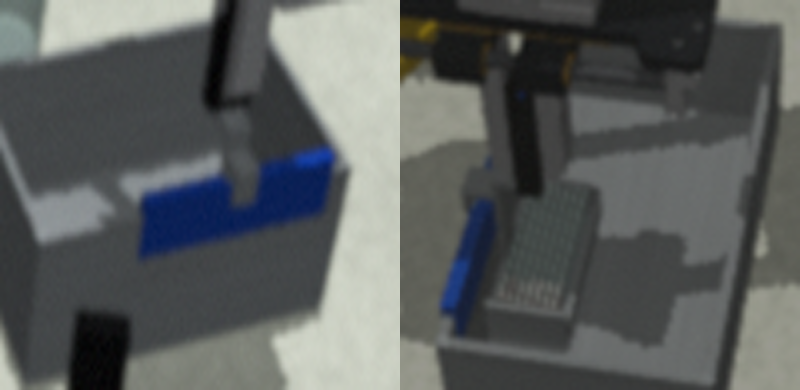

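View pics/w7c.png

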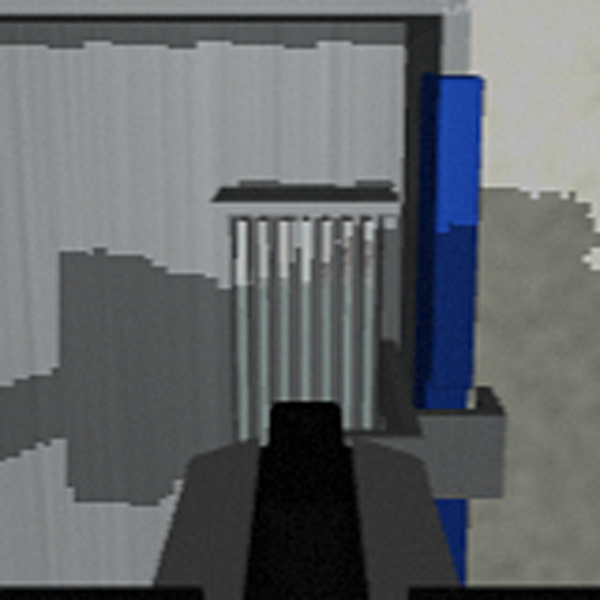

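The hook straddles the strip with its lip outside, and in the scene view it lines up with the notch. Feeling down gently.

Request:
servo_tool:
  deltas:
    - {"slide":[0,0.1,0],"delta_rot":[0,0,0],"hand":1}
    - {"slide":[0,0.1,0],"delta_rot":[0,0,0],"hand":1}
    - {"slide":[0,0.1,0],"delta_rot":[0,0,0],"hand":1}
    - {"slide":[0,0,0],"delta_rot":[0,0,0],"hand":1}
    - {"slide":[0,0,0],"delta_rot":[0,0,0],"hand":1}

```text
time: 13.6
ee_pos: [0.5836, 0.3058, 0.1203]
orientation: [[0.998, -0.0, -0.067], [0.067, -0.0, 0.998], [-0.0, -1.0, -0.0]]
ft_force: [-0.3, 0.6, -2.4]
width: 0.0117
```

Request:
servo_tool:
  deltas:
    - {"slide":[0,0.05,0],"delta_rot":[0,0,0],"hand":1}
    - {"slide":[0,0.05,0],"delta_rot":[0,0,0],"hand":1}
    - {"slide":[0,0,0],"delta_rot":[0,0,0],"hand":1}
    - {"slide":[0,0,0],"delta_rot":[0,0,0],"hand":1}

```text
time: 13.93
ee_pos: [0.5837, 0.3058, 0.1194]
orientation: [[0.998, 0.0, -0.067], [0.067, -0.0, 0.998], [0.0, -1.0, -0.0]]
ft_force: [-0.5, 0.1, -1.9]
width: 0.0116
```

Request:
servo_tool:
  deltas:
    - {"slide":[0,0.05,0],"delta_rot":[0,0,0],"hand":1}
    - {"slide":[0,0.05,0],"delta_rot":[0,0,0],"hand":1}
    - {"slide":[0,0,0],"delta_rot":[0,0,0],"hand":1}
    - {"slide":[0,0,0],"delta_rot":[0,0,0],"hand":1}

```text
time: 14.27
ee_pos: [0.5837, 0.3058, 0.1184]
orientation: [[0.998, -0.0, -0.067], [0.067, -0.0, 0.998], [-0.0, -1.0, -0.0]]
ft_force: [-0.5, -0.0, -2.1]
width: 0.012
```

Request:
servo_tool:
  deltas:
    - {"slide":[0,0.05,0],"delta_rot":[0,0,0],"hand":1}
    - {"slide":[0,0.05,0],"delta_rot":[0,0,0],"hand":1}
    - {"slide":[0,0.05,0],"delta_rot":[0,0,0],"hand":1}
    - {"slide":[0,0,0],"delta_rot":[0,0,0],"hand":1}
    - {"slide":[0,0,0],"delta_rot":[0,0,0],"hand":1}

```text
time: 14.68
ee_pos: [0.5836, 0.3058, 0.1168]
orientation: [[0.998, -0.0, -0.067], [0.067, -0.0, 0.998], [-0.0, -1.0, -0.0]]
ft_force: [-0.1, -0.1, -1.7]
width: 0.0122
```

Request:
servo_tool:
  deltas:
    - {"slide":[0,0.05,0],"delta_rot":[0,0,0],"hand":1}
    - {"slide":[0,0.05,0],"delta_rot":[0,0,0],"hand":1}
    - {"slide":[0,0,0],"delta_rot":[0,0,0],"hand":1}
    - {"slide":[0,0,0],"delta_rot":[0,0,0],"hand":1}

```text
time: 15.02
ee_pos: [0.5836, 0.3058, 0.1159]
orientation: [[0.998, -0.0, -0.067], [0.067, -0.0, 0.998], [-0.0, -1.0, -0.0]]
ft_force: [0.1, -0.1, -2.0]
width: 0.0119
```

Request:
servo_tool:
  deltas:
    - {"slide":[0,0.05,0],"delta_rot":[0,0,0],"hand":1}
    - {"slide":[0,0.05,0],"delta_rot":[0,0,0],"hand":1}
    - {"slide":[0,0,0],"delta_rot":[0,0,0],"hand":1}
    - {"slide":[0,0,0],"delta_rot":[0,0,0],"hand":1}

```text
time: 15.35
ee_pos: [0.5836, 0.3058, 0.1149]
orientation: [[0.998, -0.0, -0.067], [0.067, -0.0, 0.998], [-0.0, -1.0, -0.0]]
ft_force: [-0.3, 0.5, -2.0]
width: 0.0116
```

In the notch (about 5 mm below the plain top, no contact force). Continuing to the bottom, expected at TCP z of about 0.1127.

Request:
servo_tool:
  deltas:
    - {"slide":[0,0.05,0],"delta_rot":[0,0,0],"hand":1}
    - {"slide":[0,0.05,0],"delta_rot":[0,0,0],"hand":1}
    - {"slide":[0,0,0],"delta_rot":[0,0,0],"hand":1}
    - {"slide":[0,0,0],"delta_rot":[0,0,0],"hand":1}

```text
time: 15.68
ee_pos: [0.5836, 0.3058, 0.1139]
orientation: [[0.998, -0.0, -0.067], [0.067, -0.0, 0.998], [-0.0, -1.0, -0.0]]
ft_force: [1.4, -0.4, -2.7]
width: 0.0116
```

Request:
servo_tool:
  deltas:
    - {"slide":[0,0.05,0],"delta_rot":[0,0,0],"hand":1}
    - {"slide":[0,0,0],"delta_rot":[0,0,0],"hand":1}
    - {"slide":[0,0,0],"delta_rot":[0,0,0],"hand":1}

```text
time: 15.93
ee_pos: [0.5837, 0.3058, 0.1134]
orientation: [[0.998, -0.0, -0.067], [0.067, -0.0, 0.998], [-0.0, -1.0, -0.0]]
ft_force: [-0.3, 0.3, -1.4]
width: 0.0115
```

Request:
servo_tool:
  deltas:
    - {"slide":[0,0.05,0],"delta_rot":[0,0,0],"hand":1}
    - {"slide":[0,0,0],"delta_rot":[0,0,0],"hand":1}
    - {"slide":[0,0,0],"delta_rot":[0,0,0],"hand":1}

```text
time: 16.18
ee_pos: [0.5837, 0.3058, 0.1129]
orientation: [[0.998, -0.0, -0.067], [0.067, -0.0, 0.998], [-0.0, -1.0, -0.0]]
ft_force: [0.9, 0.2, -1.3]
width: 0.012
```

Request:
servo_tool:
  deltas:
    - {"slide":[0,0.03,0],"delta_rot":[0,0,0],"hand":1}
    - {"slide":[0,0,0],"delta_rot":[0,0,0],"hand":1}
    - {"slide":[0,0,0],"delta_rot":[0,0,0],"hand":1}

```text
time: 16.43
ee_pos: [0.5837, 0.3058, 0.1127]
orientation: [[0.998, 0.0, -0.067], [0.067, -0.0, 0.998], [0.0, -1.0, -0.0]]
ft_force: [-1.1, -0.7, -1.5]
width: 0.0115
```

Request:
servo_tool:
  deltas:
    - {"slide":[0,0.03,0],"delta_rot":[0,0,0],"hand":1}
    - {"slide":[0,0,0],"delta_rot":[0,0,0],"hand":1}
    - {"slide":[0,0,0],"delta_rot":[0,0,0],"hand":1}

```text
time: 16.68
ee_pos: [0.5837, 0.3059, 0.1127]
orientation: [[0.998, 0.0, -0.067], [0.067, 0.0, 0.998], [0.0, -1.0, 0.0]]
ft_force: [0.3, 0.1, 0.7]
width: 0.0115
```

Contact at exactly the expected seated height: the rack's weight has transferred. Releasing slowly.

Request:
servo_tool:
  deltas:
    - {"slide":[0,0,0],"delta_rot":[0,0,0],"hand":0.74}
    - {"slide":[0,0,0],"delta_rot":[0,0,0],"hand":0.7}
    - {"slide":[0,0,0],"delta_rot":[0,0,0],"hand":0.65}
    - {"slide":[0,0,0],"delta_rot":[0,0,0],"hand":0.6}
    - {"slide":[0,0,0],"delta_rot":[0,0,0],"hand":0.5}
    - {"slide":[0,0,0],"delta_rot":[0,0,0],"hand":0.4}
    - {"slide":[0,0,0],"delta_rot":[0,0,0],"hand":0.2}
    - {"slide":[0,0,0],"delta_rot":[0,0,0],"hand":0}
    - {"slide":[0,0,0],"delta_rot":[0,0,0],"hand":0}
    - {"slide":[0,0,0],"delta_rot":[0,0,0],"hand":0}
    - {"slide":[0,0,0],"delta_rot":[0,0,0],"hand":0}

```text
time: 17.6
ee_pos: [0.5837, 0.3058, 0.1123]
orientation: [[0.998, 0.0, -0.067], [0.067, -0.0, 0.998], [0.0, -1.0, -0.0]]
ft_force: [-0.3, -0.2, 0.1]
width: 0.0469
```

```bash
python3 look.py 8; python3 - <<'E'
from h import *
ims=[]
for n,b in(("scene",(170,250,320,440)),("side",(240,340,160,260))):
    s=arm.snapshot(n);ims.append(cv2.resize(s["frame"][b[0]:b[1],b[2]:b[3]],(400,390),interpolation=cv2.INTER_CUBIC))
cv2.imwrite("pics/f8.png",np.hstack(ims))
E
```

```text
[0.5837 0.3058 0.1123] [[0.9978, 0.0001, -0.067], [0.067, -0.0001, 0.9978], [0.0001, -1.0, -0.0001]] [-0.3 -0.2  0.1] [-0.04 -0.11 -0.03]
top 1525 ((610.6060180664062, 315.8646240234375), (7.9092888832092285, 116.27518463134766), 3.9167373180389404) [0.6096 0.3345 0.0948]
  yaw 3.6170058
low 192 ((608.4163818359375, 313.6385498046875), (3.2227702140808105, 121.20946502685547), 3.9627718925476074) [0.6063 0.3233 0.0877]
  yaw 3.8599215
all 2180 ((611.456787109375, 303.3498229980469), (7.9201860427856445, 142.15322875976562), 3.9147427082061768) [0.6089 0.3318 0.0945]
  yaw 2.928386
crown(tool mm) 665 [ 17.4  15.1 -19.9] [36.3 25.9 20. ]
```

View pics/f8.png

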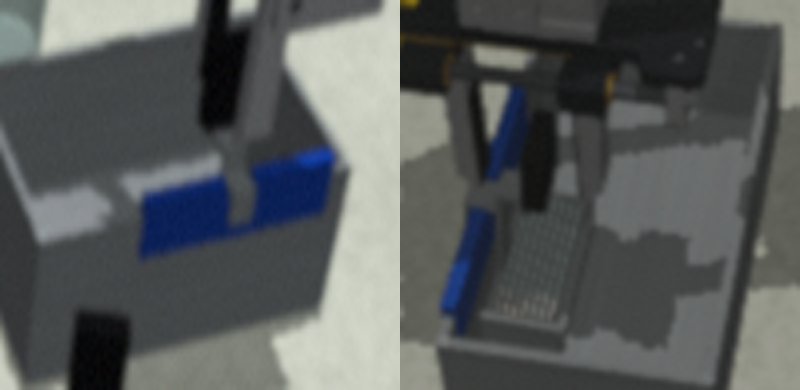

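View pics/w8.png

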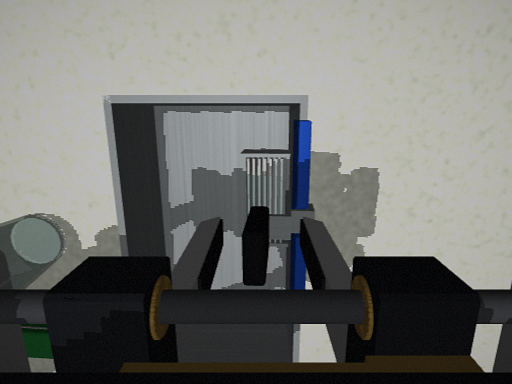

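Released; the rack hangs in the notch. The grip at (256,245) is free of both fingers. Retreating straight up.

Request:
servo_tool:
  deltas:
    - {"slide":[0,-0.5,0],"delta_rot":[0,0,0],"hand":0}
    - {"slide":[0,-0.8,0],"delta_rot":[0,0,0],"hand":0}
    - {"slide":[0,-1,0],"delta_rot":[0,0,0],"hand":0}
    - {"slide":[0,-1,0],"delta_rot":[0,0,0],"hand":0}
    - {"slide":[0,-1,0],"delta_rot":[0,0,0],"hand":0}
    - {"slide":[0,-1.5,0],"delta_rot":[0,0,0],"hand":0}
    - {"slide":[0,-1.5,0],"delta_rot":[0,0,0],"hand":0}
    - {"slide":[0,-1.5,0],"delta_rot":[0,0,0],"hand":0}
    - {"slide":[0,-1.5,0],"delta_rot":[0,0,0],"hand":0}
    - {"slide":[0,-1.5,0],"delta_rot":[0,0,0],"hand":0}
    - {"slide":[0,-1.5,0],"delta_rot":[0,0,0],"hand":0}
    - {"slide":[0,0,0],"delta_rot":[0,0,0],"hand":0}
    - {"slide":[0,0,0],"delta_rot":[0,0,0],"hand":0}
    - {"slide":[0,0,0],"delta_rot":[0,0,0],"hand":0}

```text
time: 18.92
ee_pos: [0.5833, 0.3057, 0.245]
orientation: [[0.998, -0.001, -0.067], [0.067, -0.0, 0.998], [-0.001, -1.0, -0.0]]
ft_force: [-0.3, -0.7, -0.5]
width: 0.0469
```

```bash
python3 look.py 9; python3 - <<'E'
from h import *
import pickle
ims=[]
for n,b in(("scene",(160,250,310,440)),("side",(235,345,155,265))):
    s=arm.snapshot(n);cv2.imwrite(f"pics/{n}9.png",s["frame"]);ims.append(cv2.resize(s["frame"][b[0]:b[1],b[2]:b[3]],(400,390),interpolation=cv2.INTER_CUBIC))
cv2.imwrite("pics/f9.png",np.hstack(ims))
o,s=pickle.load(open("w9.pkl","rb"));W=cloud(s,o);x,y,z=[W[...,i] for i in range(3)]
a=np.radians(3.85);R=np.array([[np.cos(a),-np.sin(a)],[np.sin(a),np.cos(a)]])
q=(W[...,:2]-[.6108,.3075])@R*1000
m=(q[...,0]>-5)&(q[...,0]<12)&(abs(q[...,1])<9)&(z>.07)
print("over strip near notch z",np.percentile(z[m],[5,50,95]).round(4))
for lo,hi in((.086,.0935),):
    m2=(q[...,0]>-6)&(q[...,0]<13)&(abs(q[...,1])<14)&(z>lo)&(z<hi);print("crown along y",np.percentile(q[m2][:,1],[1,50,99]).round(1),np.percentile(q[m2][:,0],[1,99]).round(1))
E
```

```text
[0.5833 0.3057 0.245 ] [[0.9978, -0.0005, -0.0669], [0.0669, -0.0003, 0.9978], [-0.0006, -1.0, -0.0003]] [-0.3 -0.7 -0.5] [-0.01 -0.04  0.01]
top 698 ((610.9837036132812, 307.718505859375), (7.521798610687256, 132.69583129882812), 3.7000114917755127) [0.6106 0.3226 0.0948]
  yaw 3.8157716
low 60 ((610.7164306640625, 307.72210693359375), (6.592972755432129, 132.3334503173828), 3.865077257156372) [0.6095 0.307  0.0879]
  yaw 3.849123
all 890 ((611.329345703125, 302.37408447265625), (7.521798610687256, 143.40692138671875), 3.7000114917755127) [0.6102 0.321  0.0946]
  yaw 3.6764085
over strip near notch z [0.0917 0.3089 0.3496]
crown along y [-11.   -0.   11.3] [-5.7  8.7]Traceback (most recent call last):
  File "look.py", line 17, in <module>
    P=Wt[m];print("crown(tool mm)",len(P),(P.min(0)*1000).round(1),(P.max(0)*1000).round(1))
                                           ~~~~~^^^
    return umr_minimum(a, axis, None, out, keepdims, initial, where)
ValueError: zero-size array to reduction operation minimum which has no identity
```

View pics/f9.png

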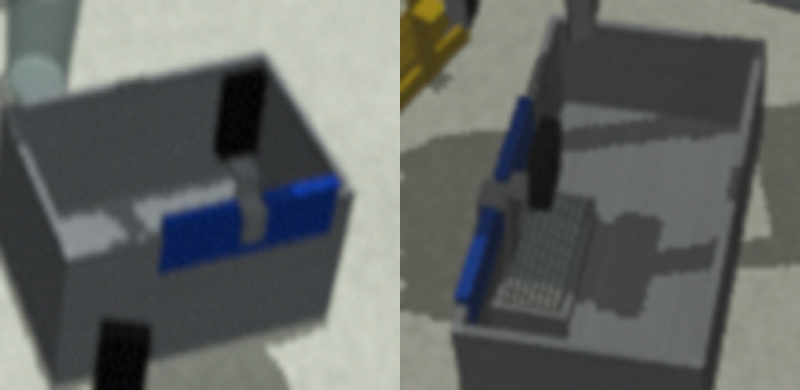

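View pics/w9.png

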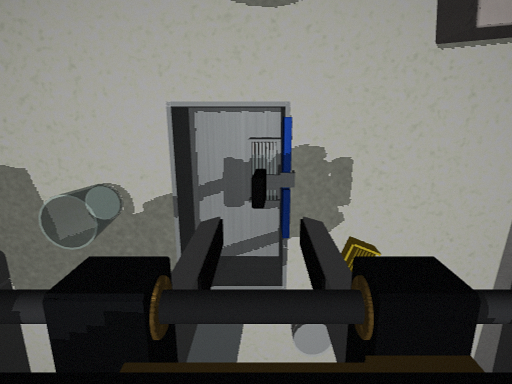

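```bash
python3 - <<'E'
from h import *
import pickle
o,s=pickle.load(open("w9.pkl","rb"));W=cloud(s,o);z=W[...,2]
hsv=cv2.cvtColor(s["frame"],cv2.COLOR_BGR2HSV)
a=np.radians(3.85);R=np.array([[np.cos(a),-np.sin(a)],[np.sin(a),np.cos(a)]])
q=(W[...,:2]-[.6108,.3075])@R*1000
m=(hsv[...,1]<90)&(q[...,0]>-6)&(q[...,0]<13)&(abs(q[...,1])<20)&(z>.08)&(z<.12)
print("crown",m.sum(),q[m].min(0),q[m].max(0),np.percentile(z[m],[5,50,95]))
A=np.c_[q[m][:,0],q[m][:,1],np.ones(m.sum())];print("slope/mm",np.linalg.lstsq(A,z[m]*1000,rcond=None)[0])
m=(abs(q[...,0]+26)<25)&(abs(q[...,1])<25)&(z>.12)&(z<.17);print("griptop",m.sum(),q[m].mean(0),np.median(z[m]))
m=(abs(q[...,0]+26)<30)&(abs(q[...,1])<50)&(z>.02)&(z<.06);print("basket",m.sum(),q[m].min(0),q[m].max(0))
E
```

```text
crown 225 [ -5.72920002 -19.921116  ] [ 9.11047214 19.68316741] [0.09035185 0.09203996 0.0938169 ]
slope/mm [ 3.28110864e-03 -5.89740113e-02  9.19898815e+01]
griptop 497 [-29.52651516   2.42878689] 0.1478011100569956
basket 1001 [-43.26515803 -44.43787497] [-1.5984771 48.8872114]
```

View pics/scene9.png

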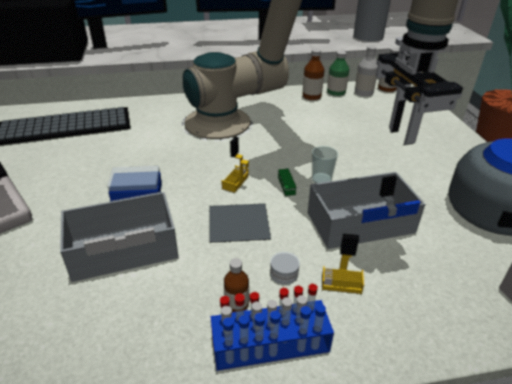

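The crown top is at 92.0 mm, where 92 means seated and 99 would mean riding on the plain top. Everything else stands where it did. Handing in.

```bash
python3 -c "
from bench import arm
print(arm.sign_off(), arm.observe()['time'])"
```

```text
the job is handed in; nothing more can be done
the job is handed in; nothing more can be done
```

I picked up the steel rack by its black grip and hung it in the blue-strip bath, with its hook over the strip and down in the notch. I then let go, retreated and handed in at about 19 s.

**Placing:** From the wrist camera, the notch sat within about 1 mm of the strip's centre; the strip is clipped about 30 mm towards +y. I felt the hook down in steps of 1 mm or less. It touched bottom at TCP z = 0.1127 m, as predicted for fully seated. The force reading never moved more than about 3 N.

**Last checks:**
- **Seated:** the top of the hook's crown measures 92.0 mm high (92 is seated, 99 would be resting on the plain strip).
- **Strip:** it measures in the same place as before.
- **Surroundings:** nothing else looks moved in the final scene view, and the gripper is about 10 cm clear of the rack.

**Disagreements:**
- **Camera offset:** the scene and side cameras disagreed with the wrist camera by up to about 5 mm, so I relied on the wrist camera.
- **Tilt:** the hanging rack leans slightly, its grip top about 3 mm inward and 2 mm low.
- **Edge reading:** my automatic measurement of the crown's edges along the strip was spoiled by background pixels. Seating rests on the height, the contact and the pictures.

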